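# Turn the cover plate over against the sloping stop and seat it on the side rail

### The arm

A 7-joint arm with a two-finger parallel gripper is mounted at the origin on the work surface. World frame = base frame: x ahead of the robot, y to its left, z up, the work surface at z = 0. Lengths are in mm, angles in rad, forces in N, time in s.
With the tool pointing down it reaches from about 425 to 1025 mm from the base axis. Payload 9.4 kg.
Tool frame: the origin (TCP) lies midway between the tips of the shut fingers; the grasp point (between the pads) lies 19 mm behind it; z points along the fingers, y is the line along which they close (so a half turn about z gives the same grasp; the last joint's range is limited). The gripper opens to 85 mm and grips with 20 to 120 N. Pads are 22 mm wide; open, the fingers measure 114 mm over their backs; the gripper's body (76 mm by 85 mm) begins 54 mm behind the grasp point. The pads swing forward as they close: fully open they stand 13 mm farther back than shut.
Start: joints at [1.111, 0.599, -0.003, 1.599, 0.002, 0.943, -0.08], TCP at [270.792, -672.529, 231.275] pointing down, gripper open.
Joint ranges: [-2.57, 2.57], [-0.35, 1.97], [-1.29, 1.29], [0.11, 2.56], [-1.05, 4.19], [0.11, 1.86], [-2.63, 2.63]. Speed limits (rad/s): [2.22, 2.22, 3.01, 3.01, 3.14, 3.14, 3.14].

### API

Orientations are given as a rotation vector (axis times angle).
In Python, from station import robot gives the robot as it stands.
- The arm moves only by the shell command python3 -m crank 'ROWS' [FORCE]. ROWS is JSON, a list of rows, each a list of 7 numbers: the finger opening in mm, from 0 to 85.4, then the shift along the tool's x, y, z in units of 50 mm (1.0 is 50 mm), then the turn, a rotation vector about the tool's x, y, z in units of 8 degrees (1.0 is 8 degrees). In form: [[hand, x, y, z, wx, wy, wz], ...]. A call has 1 to 20 rows; each row shifts and turns the commanded pose from where the row before left it, along the tool's axes as they then stand; what a row does not reach is not made up. A row lasts 1/8 s, in which the tool goes at most 62.5 mm and 10.7 degrees, less where a joint would pass 70% of its speed; a pose out of reach is approached as far as the arm can. A call is refused whole if a number of a shift passes 1 or a number of a turn 1, either way. A call with a gripper value outside its range is refused whole. The fingers move at their own pace and stop on an object; FORCE is the grip in N (left out, the last holds). Time passes only in rows, so rows that do not move let the fingers close. It gives the time, the measured TCP pose, the force, the opening and the grip force at its end, in the units of the state.
- robot.observe(): the state, without advancing time (a new reading comes with each control period).
- robot.camera(name): name is "scene" or "top"; returns the picture (384x512x3 uint8, red, green, blue); there is no depth.
- robot.get_calibration(name): a dict with "K" (3x3 intrinsics, pixels), "R" (3x3) and "t" (3): a world point X has camera coordinates R X + t. Camera axes: x right, y down, z forward; pixel columns grow to the right and rows downward; lengths in mm; the calibration is good to about 2 mm. A picture is of the moment at which its call begins. get_calibration takes no time and is no camera call.
- robot.hand_in(): hands the job in; it is judged then, once.
Trained networks look in the newest picture that a camera, given by its name, has taken for a name from the list of things; names that differ only in an ending like _2 or _b are one class to them, and where a whole thing is asked for, a point or a joint stands for the part that bears it (a point fixed in the world has none). Each returns a list of dicts, best first, with "confidence" (0 to 1); they miss things now and then, are a little off and sometimes report something else, mostly with a low value. They report only what shows in the picture. A call takes as long as a camera call. They do not tell look-alikes from the thing itself.
- robot.outline_of(camera, thing): "region" (384x512 bool, what is visible of it).
- robot.place_of(camera, thing): "point" ([x, y, z] in mm, in the coordinates of the camera as it stood for that picture, good to about 4 mm: a listed point, or the origin of a listed thing).
The state is a dict: "t": time; "joint_pos": joint angles; "joint_vel": joint speeds; "joint_efforts": joint torques, N m; "tcp_pos": TCP position; "orientation": TCP orientation; "contact_force": force on the tool from outside, world axes, zero at the start; "wrist_torque": the same for the moment, N m; "opening": finger opening in mm; "grip_force": force on a finger pad.
Only numpy, scipy, OpenCV 4.12 (cv2) and the standard library are available. Lean on these libraries where they do the work, as an engineer would, in place of code of your own. Each camera call takes 0.05 s, during which the arm holds its last target. There are 200 camera calls.

### The job

The aluminium cover plate on the rubber mat is finished on the face with the round seam and must be worked on its other face. Push it up the steel sloping stop until it lies fully back against it, tip it back over towards you so that it lies on the mat with the four screw recesses up, then slide it sideways and press it lightly but surely home, flush and square against the side rail. Do not press hard on the plate or the rail, and leave the other things where they are.

Things in the scene. Friction and masses are not known exactly. Their poses are not given: they have to be found in the camera images.
- plate: loose aluminium cover plate, 90 (its x) x 110 (y) x 12 mm thick, 0.25 to 0.41 kg, too wide to grip across. Origin: centre of the face that is down at the start (four dark screw recesses near its corners); z points to the face with the round seam (dark 60 mm ring), up at the start. At the start within 0.2 rad of square to the mat. The fingers must not push it with more than 30 N.
- mat: fixed black rubber bench mat, 340 (x) x 320 (y) x 10 mm thick; origin at the centre of its underside. Grippy: the plate's edge stands on it without slipping, and the plate needs 2 to 6 N to slide flat on it. It carries the sloping stop across its far (+x) half and the side rail near its +y edge.
- mat_top (a point): centre of the mat's top face, axes as the mat. The sloping stop is a fixed smooth steel face 150 mm wide, parallel to the mat's y axis, rising towards mat +x at 60 degrees to the horizontal, from its foot on the mat to 44 mm above the mat. Nothing behind it within 45 mm of the foot line is taller; beyond are only small bystanders.
- stop_zone (a point): point on the mat's top where the middle of the stop's foot line would be if set midway. The stop is set by hand: its real foot is up to 20 mm nearer or farther along the mat's x, not measured; feel for it. Pushed square into it the plate climbs at 4 to 14 N, ends lying on the slope (lower front edge 10 mm before the foot, top 39 mm clear above the stop), then force shoots up. It stays there.
- rail: fixed low steel side rail, a bar 170 (its x, parallel to the mat's x) x 16 (y) x 14 mm tall on the mat near its +y edge; origin at the centre of its underside. The plate is seated against its -y side face, 8 mm from the origin. Not to be pressed with more than 25 N; 5 to 15 N for half a second is right.
- lens_cap: black plastic lens cap, 38 mm across, 19 mm tall, on the mat's far right corner, origin underneath; leave alone
- collar: steel ring collar, 36 mm across, 18 mm tall, on the mat's far left corner, origin underneath; leave alone
- sleeve: brass bush, 20 mm across, 22 mm tall, on the mat beyond the rail (+y), origin underneath; leave alone
- bottle: grey plastic bottle, 60 mm across, 170 mm tall, to one side of the mat, origin underneath; leave alone
- wrench: steel wrench lying on the table right of the mat, origin underneath; leave alone
- driver: black-handled screwdriver lying on the table left of the mat, origin underneath; leave alone
- cup: open steel cup, 70 mm across, 85 mm tall, to one side of the mat, origin underneath; leave alone
Not all that is in view belongs to the job. Of the things like the plate, leave any that is green, pink or turquoise; of the rest the smaller one is meant.

How it is judged:
By the outcome, as a careful person would: the job done as asked, in the order asked, and still so for the second after the job is handed in, with the robot touching nothing.
It also fails if it takes over 69 s, if anything falls off the work surface, if the arm or the gripper's body presses on something with over 40 N, if the wrist force passes 120 N, or if a joint passes its speed limit or range.

## Working session

There is one attempt and no reset: what is moved stays moved. The work goes in short steps, Python scripts to look and compute and a shell command to move; the robot and the scene stay as the last step left them, time stands still between calls to the robot, and variables do not carry over. Pictures are saved under pics/ and viewed, at most 10 in all, crops included, and the job is handed in when it is done.

```bash
mkdir -p pics; ls; cat > h.py <<'E'
import numpy as np,cv2
from station import robot
def w(cam,p):
    c=robot.get_calibration(cam);R=np.array(c["R"]);t=np.array(c["t"])
    return R.T@(np.array(p)-t)
def px(cam,u,v,z):
    c=robot.get_calibration(cam);R=np.array(c["R"]);t=np.array(c["t"]);K=np.array(c["K"])
    d=R.T@np.linalg.inv(K)@np.array([u,v,1.]);o=-R.T@t
    return o+d*(z-o[2])/d[2]
def proj(cam,X):
    c=robot.get_calibration(cam);q=np.array(c["K"])@(np.array(c["R"])@np.array(X)+np.array(c["t"]));return q[:2]/q[2]
E
python3 - <<'E'
from h import *
for c in ["scene","top"]:
    im=robot.camera(c);cv2.imwrite(f"pics/{c}0.png",im[:,:,::-1])
    for n in ["plate","mat","mat_top","stop_zone","rail"]:
        for d in robot.place_of(c,n)[:4]: print(c,n,round(d["confidence"],2),w(c,d["point"]).round(1))
s=robot.observe();print(s)
E
```

```text
pics
scene plate 0.93 [ 421.4 -486.2   -0. ]
scene plate 0.87 [ 206.1 -278.1   -2.8]
scene plate 0.66 [491.5 -19.1   7. ]
scene plate 0.64 [218.6 269.7  -2. ]
scene mat 0.83 [528.2 -17.7   3.5]
scene mat_top 0.63 [529.2 -13.   11.7]
scene stop_zone 0.73 [575.1 -35.5   7.7]
scene rail 0.91 [501.3  91.2  10.1]
top plate 0.95 [ 201.7 -276.2    1.1]
top plate 0.87 [494.7 -13.6   9.2]
top plate 0.73 [215.4 269.7   2.3]
top plate 0.73 [ 419.4 -484.8   -2.1]
top mat 0.89 [527.7 -13.2   1. ]
top mat_top 0.75 [525.3 -14.5   8.7]
top stop_zone 0.85 [578.1 -39.1  11.7]
top rail 0.62 [508.1  86.1  12.1]
{'t': 0.6, 'joint_pos': array([ 1.11127548,  0.59927957, -0.00251909,  1.59941911,  0.00180159,
        0.94291243, -0.07978778]), 'joint_vel': array([ 0.00190097, -0.00063148, -0.00103252, -0.00028947,  0.00199742,
        0.00048785, -0.00024922]), 'joint_efforts': array([-1.86621590e-03, -7.75798345e+01,  1.56265408e+00, -2.58280689e+01,
        1.24017138e-02,  2.15626380e-03,  9.18487132e-06]), 'tcp_pos': array([ 270.81287389, -672.50525335,  231.28238606]), 'orientation': array([-3.08419663e+00, -5.97745420e-01,  6.29359770e-05]), 'contact_force': array([-0.22675658, -0.11238384,  0.23264072]), 'wrist_torque': array([-0.02009236,  0.05868448, -0.04712589]), 'grip_force': 0.0, 'opening': 85.56322781114567}
```

View pics/scene0.png

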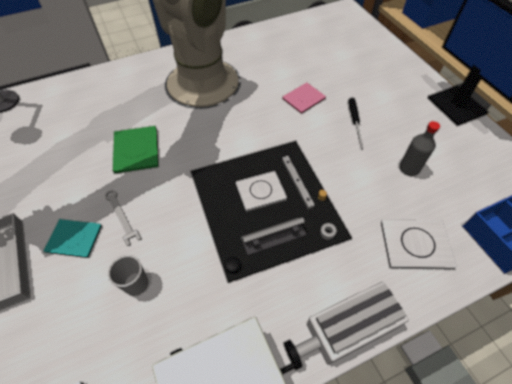

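View pics/top0.png

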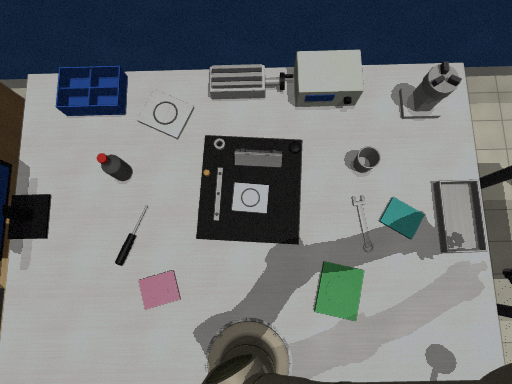

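The pictures show the white plate with its ring on the black mat, at scene (260,190) and top (250,198). The stop is at top (258,158) and the rail at top (218,194). The larger look-alike lies off the mat at top (165,112).

```bash
python3 - <<'E'
from h import *
for c in ["scene","top"]:
    im=robot.camera(c)
    for n,z,ctr in [("mat",10,(527,-15)),("plate",22,(493,-16)),("rail",24,(505,89))]:
        for d in robot.outline_of(c,n):
            r=d["region"].astype(np.uint8)
            if n=="mat": r=cv2.morphologyEx(r,cv2.MORPH_CLOSE,np.ones((9,9)))
            v,u=np.nonzero(r)
            P=np.array([px(c,a,b,z)[:2] for a,b in zip(u,v)])
            if np.hypot(*(P.mean(0)-ctr))>50: continue
            h=cv2.convexHull(P.astype(np.float32))
            rc=cv2.minAreaRect(h); print(c,n,round(d["confidence"],2),len(u),P.mean(0).round(1),np.round(rc[0],1),np.round(rc[1],1),round(rc[2],1))
im=robot.camera("top");g=cv2.cvtColor(im,cv2.COLOR_RGB2GRAY)
# bright blobs within mat, thresholded, at raised subpixel
for c,(u0,u1,v0,v1) in {"top":(195,305,134,245),"scene":(190,350,140,275)}.items():
    im=robot.camera(c);g=cv2.cvtColor(im,cv2.COLOR_RGB2GRAY)
    g=cv2.resize(g,None,fx=4,fy=4,interpolation=cv2.INTER_CUBIC)
    m=np.zeros_like(g);m[v0*4:v1*4,u0*4:u1*4]=g[v0*4:v1*4,u0*4:u1*4]>120
    cs,_=cv2.findContours(m,cv2.RETR_EXTERNAL,cv2.CHAIN_APPROX_NONE)
    for k in cs:
        A=cv2.contourArea(k)/16
        if A<60 or A>3000: continue
        P=np.array([px(c,(a+.5)/4-.5,(b+.5)/4-.5,22)[:2] for a,b in k[:,0]],np.float32)
        rc=cv2.minAreaRect(P);print(c,"blob",A,np.round(rc[0],1),np.round(rc[1],1),round(rc[2],1))
im=robot.camera("top")
cv2.imwrite("pics/top1.png",cv2.resize(im[130:250,190:310,::-1],(600,600),interpolation=cv2.INTER_CUBIC))
E
```

```text
Traceback (most recent call last):
  File "h.py", line 7, in px
    c=robot.get_calibration(cam);R=np.array(c["R"]);t=np.array(c["t"]);K=np.array(c["K"])
ValueError: time passes only in moves, steps and waits
```

```bash
cat > h.py <<'E'
import numpy as np,cv2
from station import robot
C={n:{k:np.array(v) for k,v in robot.get_calibration(n).items() if k in "KRt"} for n in ("scene","top")}
def w(cam,p): return C[cam]["R"].T@(np.array(p)-C[cam]["t"])
def px(cam,uv,z):
    c=C[cam];uv=np.atleast_2d(uv).astype(float)
    d=np.c_[uv,np.ones(len(uv))]@np.linalg.inv(c["K"]).T@c["R"];o=-c["R"].T@c["t"]
    return (o+d*((z-o[2])/d[:,2])[:,None])[:,:2]
def proj(cam,X):
    c=C[cam];q=c["K"]@(c["R"]@np.array(X)+c["t"]);return q[:2]/q[2]
E
cat > blobs.py <<'E'
from h import *
def blobs(c,z,th=120):
    u0,u1,v0,v1={"top":(195,305,134,245),"scene":(190,350,140,275)}[c]
    g=cv2.cvtColor(robot.camera(c),cv2.COLOR_RGB2GRAY)
    g=cv2.resize(g,None,fx=4,fy=4,interpolation=cv2.INTER_CUBIC)
    m=np.zeros_like(g);m[v0*4:v1*4,u0*4:u1*4]=g[v0*4:v1*4,u0*4:u1*4]>th
    for k in cv2.findContours(m,cv2.RETR_EXTERNAL,cv2.CHAIN_APPROX_NONE)[0]:
        A=cv2.contourArea(k)/16
        if A<60 or A>3000: continue
        rc=cv2.minAreaRect(px(c,(k[:,0]+.5)/4-.5,z).astype(np.float32));print(c,"blob",A,np.round(rc[0],1),np.round(rc[1],1),round(rc[2],1))
E
python3 - <<'E'
from h import *
from blobs import blobs
for c in ["scene","top"]:
    im=robot.camera(c)
    for n,z,ctr in [("mat",10,(527,-15)),("plate",22,(493,-16)),("rail",24,(505,89))]:
        for d in robot.outline_of(c,n):
            r=d["region"].astype(np.uint8)
            v,u=np.nonzero(r);P=px(c,np.c_[u,v],z)
            if np.hypot(*(P.mean(0)-ctr))>50: continue
            rc=cv2.minAreaRect(P.astype(np.float32)); print(c,n,round(d["confidence"],2),len(u),P.mean(0).round(1),np.round(rc[0],1),np.round(rc[1],1),round(rc[2],1))
    blobs(c,22)
im=robot.camera("top")
cv2.imwrite("pics/top1.png",cv2.resize(im[130:250,190:310,::-1],(600,600),interpolation=cv2.INTER_CUBIC))
E
```

```text
scene mat 0.93 10395 [536.6 -26. ] [526.5 -15.9] [319.2 343.4] 86.0
scene plate 0.71 1229 [496.4 -16.4] [494.9 -15.9] [108.6  95.4] 84.1
scene rail 0.83 398 [512.9  82.8] [508.9  83.2] [ 20.2 173.8] 85.8
scene blob 1677.59375 [741.8 -10.3] [246.6  76.8] 85.2
scene blob 139.1875 [669.6  84. ] [34.6 34. ] 65.3
scene blob 218.21875 [613.4 -35.2] [154.4  10.8] 85.8
scene blob 1795.625 [ 520.4 -211.6] [ 73.6 294.3] 85.7
scene blob 1235.375 [494.4 -15.1] [111.8  93.2] 84.0
scene blob 247.1875 [507.3  86.2] [ 16.6 169.6] 85.8
top mat 0.55 8118 [510.6 -16.6] [524.9 -15.3] [319.8 339.8] 85.7
top plate 0.64 973 [491.5 -15.9] [491.4 -15.4] [109.6  90.8] 83.8
top rail 0.51 307 [506.4  84.7] [505.  84.] [ 20.3 166.9] 85.7
top blob 941.6875 [491.8 -14.6] [109.2  89.6] 83.9
top blob 157.4375 [507.5  86.4] [ 15.2 123.8] 85.7
top blob 74.4375 [671.8  82.7] [32.9 32. ] 72.0
top blob 1519.34375 [522.7 -11.5] [356.7 357.8] 88.5
```

View pics/top1.png

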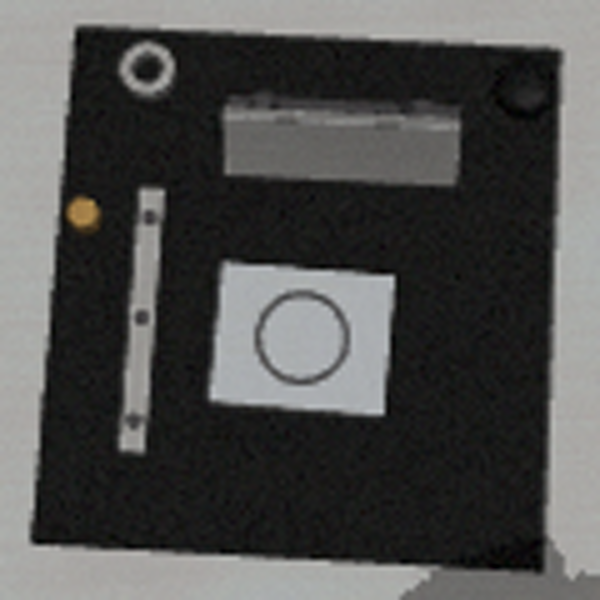

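The picture is a top view. The plate is nearly square to the mat, the stop's foot runs from crop (223,175) to (458,185), and the rail is on the left. I'll move over to the near side of the plate.

```bash
cat > go.py <<'E'
import sys
from h import *
from scipy.spatial.transform import Rotation as Ro
# mat frame (yaw -4.2 deg, centre of top 526,-15,10)
y=np.radians(-4.2);M=np.array([[np.cos(y),-np.sin(y),0],[np.sin(y),np.cos(y),0],[0,0,1]]);O=np.array([526,-15,10.])
def st(target=None,ay=None):
    """print the state in mat frame; target TCP in mat frame, ay= desired tool-y angle in mat frame (deg), tool down"""
    s=robot.observe();R=Ro.from_rotvec(s["orientation"]);p=M.T@(s["tcp_pos"]-O)
    print("t",s["t"],"tcp_mat",p.round(1),"Fmat",(M.T@s["contact_force"]).round(1),"op",round(s["opening"],1),"axes_mat(cols)\n",(M.T@R.as_matrix()).round(3))
    if target is not None: print("tool shift/50",((R.as_matrix().T@M@(np.array(target)-p))/50).round(3))
    if ay is not None:
        a=np.radians(ay);ty=np.array([np.cos(a),np.sin(a),0]);z=np.array([0,0,-1.])
        Rt=M@np.c_[np.cross(ty,z),ty,z];print("turn/8deg",np.degrees((R.inv()*Ro.from_matrix(Rt)).as_rotvec()/8).round(3))
if __name__=="__main__":
    a=[float(x) for x in sys.argv[1:]]
    st(a[:3] or None,a[3] if len(a)>3 else None)
E
python3 -m crank '[[60,0.65,-0.925,0,0,0,0],[60,0.65,-0.925,0,0,0,0],[60,0.65,-0.925,0,0,0,0],[60,0.65,-0.925,0,0,0,0],[60,0.65,-0.925,0,0,0,0],[60,0.65,-0.925,0,0,0,0],[60,0.65,-0.925,0,0,0,0],[60,0.65,-0.925,0,0,0,0],[60,0.65,-0.925,0,0,0,0],[60,0.65,-0.925,0,0,0,0],[60,0.65,-0.925,0,0,0,0],[60,0.65,-0.925,0,0,0,0],[60,0,0,0,0,0,0.9],[60,0,0,0,0,0,0.9],[60,0,0,0,0,0,0.9],[60,0,0,0,0,0,0.6]]' 40
python3 go.py -104 -2 30 -90
python3 -c "
from go import *
for uv in ((234.6,165),(281.6,167)): print((M.T@(np.r_[px('top',uv,10)[0],10]-O)).round(1))"
```

```text
t: 3.25
tcp_pos: [425.4, -11.9, 231.5]
orientation: [-3.139, 0.127, -0.001]
contact_force: [0.7, -0.1, -0.9]
opening: 59.9
grip_force: 0.0
t 3.25 tcp_mat [-100.6   -4.3  221.5] Fmat [ 0.7 -0.  -0.9] op 59.9 axes_mat(cols)
 [[ 1.    -0.008  0.001]
 [-0.008 -1.     0.   ]
 [ 0.001 -0.    -1.   ]]
tool shift/50 [-0.071 -0.045  3.829]
turn/8deg [-0.    -0.004 -0.056]
[71. 54.  0.]
[ 71.7 -97.8   0. ]
```

```bash
python3 -m crank '[[60,-0.02,-0.01,0.8,0,0,-0.06],[60,-0.02,-0.01,0.8,0,0,0],[60,-0.02,-0.01,0.8,0,0,0],[60,-0.01,-0.01,0.8,0,0,0],[60,0,0,0.6,0,0,0],[60,0,0,0,0,0,0]]'
python3 go.py -104 -2 5 -90; python3 -c "
from h import *
c=robot.camera('scene');cv2.imwrite('pics/s2.png',cv2.resize(c[120:280,180:360,::-1],(720,640)[::1] if 0 else (675,600),interpolation=cv2.INTER_CUBIC))"
```

```text
t: 4.0
tcp_pos: [422.0, -9.8, 41.1]
orientation: [3.139, -0.108, -0.009]
contact_force: [-0.9, 0.8, -1.0]
opening: 59.8
grip_force: 0.0
t 4.0 tcp_mat [-104.1   -2.4   31.1] Fmat [-1.   0.7 -1. ] op 59.8 axes_mat(cols)
 [[ 1.     0.004 -0.005]
 [ 0.004 -1.    -0.   ]
 [-0.005  0.    -1.   ]]
tool shift/50 [ 0.005 -0.009  0.522]
turn/8deg [0.003 0.039 0.032]
```

View pics/s2.png

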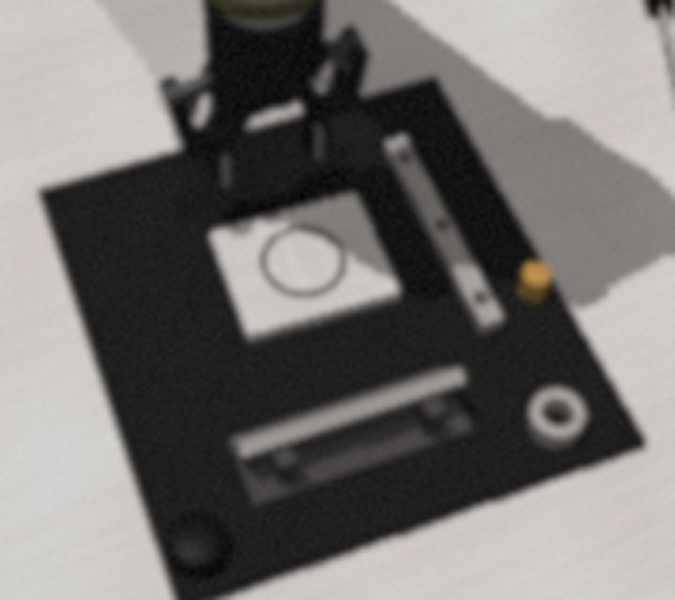

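The open fingers stand behind the plate, centred on it, with the tips at about (225,185) and (318,155). Next I lower them until they touch the mat.

```bash
python3 -m crank '[[60,0,0,0.25,0,0,0],[60,0,0,0.2,0,0,0],[60,0,0,0.06,0,0,0],[60,0,0,0,0,0,0]]' | sed -n '2p;4p'
python3 -m crank '[[60,0,0,0.06,0,0,0],[60,0,0,0,0,0,0]]'| sed -n '2p;4p'
python3 -m crank '[[60,0,0,0.06,0,0,0],[60,0,0,0,0,0,0]]'| sed -n '2p;4p'
python3 go.py
```

```text
tcp_pos: [423.5, -10.9, 26.3]
contact_force: [-0.2, -0.3, -0.2]
tcp_pos: [423.7, -11.0, 23.6]
contact_force: [-0.1, -0.6, 0.9]
tcp_pos: [424.1, -11.1, 21.2]
contact_force: [-0.4, 0.6, -0.5]
t 5.05 tcp_mat [-101.9   -3.5   11.2] Fmat [-0.5  0.6 -0.5] op 59.8 axes_mat(cols)
 [[ 1.     0.004 -0.011]
 [ 0.004 -1.    -0.003]
 [-0.011  0.003 -1.   ]]
```

```bash
python3 -m crank '[[60,0.06,0,0.1,0,0,0],[60,0,0,0.06,0,0,0],[60,0,0,0,0,0,0]]' | sed -n '2p;4p'
python3 -m crank '[[60,0.02,0,0.06,0,0,0],[60,0,0,0,0,0,0]]'| sed -n '2p;4p'
python3 -m crank '[[60,0,0,0.06,0,0,0],[60,0,0,0,0,0,0]]'| sed -n '2p;4p'
python3 go.py -96 -2 0 -90
```

```text
tcp_pos: [428.5, -11.5, 15.0]
contact_force: [-0.4, 0.4, 0.4]
tcp_pos: [430.2, -11.7, 12.9]
contact_force: [-0.4, 0.0, -0.5]
tcp_pos: [431.0, -11.8, 11.0]
contact_force: [0.2, 0.2, 0.0]
t 5.925 tcp_mat [-95.   -3.8   1. ] Fmat [0.2 0.2 0. ] op 59.9 axes_mat(cols)
 [[ 1.     0.005 -0.017]
 [ 0.005 -1.    -0.004]
 [-0.017  0.004 -1.   ]]
tool shift/50 [-0.02  -0.035  0.02 ]
turn/8deg [0.025 0.125 0.033]
```

```bash
python3 -m crank '[[60,0,0.03,0.06,0,0,0],[60,0,0,0,0,0,0]]' | sed -n '2p;4p'
python3 -m crank '[[60,0,0,0.06,0,0,0],[60,0,0,0,0,0,0]]'| sed -n '2p;4p'
python3 -m crank '[[60,0,0,0.06,0,0,0],[60,0,0,0,0,0,0]]'| sed -n '2p;4p'
python3 go.py -96 -2 0 -90
```

```text
tcp_pos: [431.6, -13.6, 9.0]
contact_force: [0.0, 0.6, 0.4]
tcp_pos: [432.4, -13.5, 7.0]
contact_force: [-0.2, -0.2, -0.5]
tcp_pos: [433.1, -13.6, 5.2]
contact_force: [-0.4, -0.4, 3.3]
t 6.675 tcp_mat [-92.7  -5.4  -4.8] Fmat [-0.4 -0.5  3.3] op 60.1 axes_mat(cols)
 [[ 1.     0.005 -0.023]
 [ 0.005 -1.    -0.004]
 [-0.023  0.004 -1.   ]]
tool shift/50 [-0.067 -0.069 -0.095]
turn/8deg [0.026 0.165 0.036]
```

```bash
python3 -m crank '[[60,0.03,-0.06,-0.06,0,0.1,0],[60,0.1,0,0,0,0,0],[60,0.1,0,0,0,0,0],[60,0,0,0,0,0,0]]' | sed -n '2p;4p'
python3 go.py -50 -2 -2 -90
python3 -m crank '[[60,0.1,0,0,0,0,0],[60,0.1,0,0,0,0,0],[60,0.1,0,0,0,0,0],[60,0,0,0,0,0,0]]'| sed -n '2p;4p'
python3 go.py -50 -2 -2 -90
```

```text
tcp_pos: [447.2, -11.6, 9.7]
contact_force: [-0.4, -0.8, -0.3]
t 7.175 tcp_mat [-78.8  -2.4  -0.3] Fmat [-0.3 -0.9 -0.3] op 60.0 axes_mat(cols)
 [[ 1.     0.005 -0.011]
 [ 0.005 -1.    -0.003]
 [-0.011  0.003 -1.   ]]
tool shift/50 [ 0.576 -0.005  0.028]
turn/8deg [0.022 0.082 0.033]
tcp_pos: [462.3, -12.6, 9.6]
contact_force: [-0.3, -0.2, -0.1]
t 7.675 tcp_mat [-63.7  -2.3  -0.4] Fmat [-0.3 -0.2 -0.1] op 59.9 axes_mat(cols)
 [[ 1.     0.005 -0.011]
 [ 0.005 -1.    -0.003]
 [-0.011  0.003 -1.   ]]
tool shift/50 [ 0.274 -0.004  0.028]
turn/8deg [0.022 0.08  0.033]
```

```bash
python3 -c "
from h import *
from blobs import blobs
for c in ['scene']:
  blobs(c,22); blobs('top',22)
c=robot.camera('scene');cv2.imwrite('pics/s3.png',cv2.resize(c[120:280,180:360,::-1],(675,600),interpolation=cv2.INTER_CUBIC))"
```

```text
scene blob 1684.96875 [741.8 -10.6] [247.1  76.8] 85.2
scene blob 143.5 [669.6  84.1] [33.8 35.7] 38.6
scene blob 235.9375 [613.5 -35.2] [154.8  11.3] 85.8
scene blob 999.5 [520.8 -18.2] [108.6  91.6] 85.9
scene blob 2440.375 [514.6 119.1] [210.8 303.4] 57.1
scene blob 2990.84375 [ 471.  -127.3] [144.5 414.4] 70.7
top blob 75.75 [ 381.3 -173.7] [13.8 80.3] 87.5
top blob 1443.28125 [661.2 -90.1] [100.2 205.2] 4.8
top blob 609.40625 [651.7  55.1] [109.9  69.3] 3.6
top blob 200.65625 [658.8 148.7] [95.1 25.9] 0.6
```

View pics/s3.png

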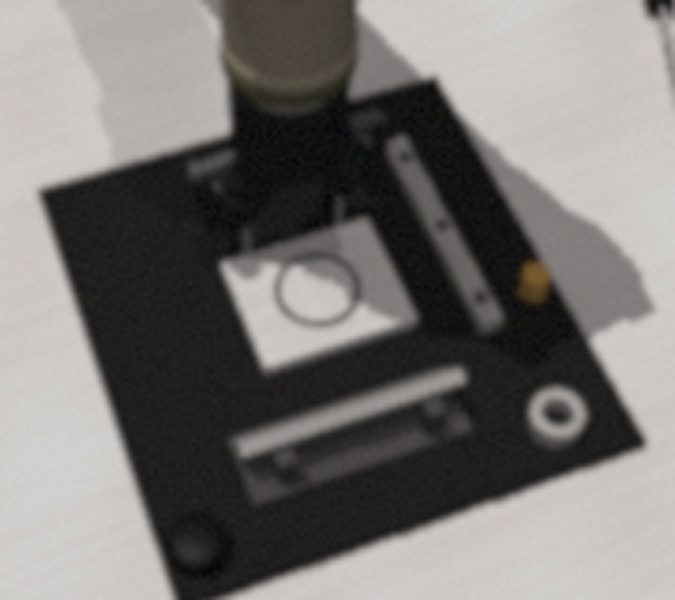

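The plate has been squared and moved about 27 mm, and the fingers sit behind its near edge at (245,250) and (340,205). I'll keep pushing.

```bash
python3 -m crank '[[60,0.1,0,0.01,0,0,0],[60,0.1,0,0.01,0,0,0],[60,0.1,0,0.01,0,0,0],[60,0.1,0,0,0,0.02,0],[60,0.1,0,0,0,0.02,0]]' | sed -n '2p;4p'
python3 -m crank '[[60,0.1,0,0,0,0.02,0],[60,0.06,0,0,0,0.02,0],[60,0.06,0,0,0,0,0]]'| sed -n '2p;4p'
python3 -m crank '[[60,0.06,0,0,0,0,0],[60,0.06,0,0,0,0,0],[60,0.06,0,0,0,0,0]]'| sed -n '2p;4p'
python3 go.py -20 -3.5 -2 -90
```

```text
tcp_pos: [486.7, -14.4, 7.7]
contact_force: [-1.8, 0.9, -0.4]
tcp_pos: [497.3, -15.1, 7.7]
contact_force: [-1.2, -0.8, -0.6]
tcp_pos: [503.6, -16.1, 7.5]
contact_force: [-7.0, 0.3, 1.4]
t 9.2 tcp_mat [-22.3  -2.8  -2.5] Fmat [-7.  -0.2  1.4] op 59.8 axes_mat(cols)
 [[ 1.     0.005 -0.005]
 [ 0.005 -1.    -0.005]
 [-0.005  0.005 -1.   ]]
tool shift/50 [ 0.046  0.015 -0.011]
turn/8deg [0.038 0.039 0.035]
```

```bash
for i in 1; do python3 -m crank '[[60,0.06,0,0,0,0,0],[60,0.06,0,0,0,0,0],[60,0.06,0,0,0,0,0]]'| sed -n '2p;4p'; done
python3 -m crank '[[60,0.06,0,0,0,0,0],[60,0.06,0,0,0,0,0],[60,0.06,0,0,0,0,0]]'| sed -n '2p;4p'
python3 -m crank '[[60,0.06,0,0,0,0,0],[60,0.06,0,0,0,0,0],[60,0.06,0,0,0,0,0]]'| sed -n '2p;4p'
python3 go.py -20 -3.5 -2 -90
```

```text
tcp_pos: [514.5, -16.5, 7.5]
contact_force: [-4.6, -0.0, -1.5]
tcp_pos: [524.5, -16.9, 7.7]
contact_force: [-2.6, 0.9, -2.2]
tcp_pos: [533.9, -17.5, 7.8]
contact_force: [-2.2, 1.1, -1.6]
t 10.325 tcp_mat [ 8.  -1.9 -2.2] Fmat [-2.2  0.9 -1.6] op 60.1 axes_mat(cols)
 [[ 1.     0.005 -0.   ]
 [ 0.005 -1.    -0.003]
 [-0.     0.003 -1.   ]]
tool shift/50 [-0.561  0.029 -0.003]
turn/8deg [0.024 0.002 0.036]
```

```bash
python3 -m crank '[[60,0.06,0.01,0,0,0,0],[60,0.06,0.01,0,0,0,0],[60,0.06,0.01,0,0,0,0],[60,0.06,0.01,0,0,0,0]]'| sed -n '2p;4p'
python3 -m crank '[[60,0.06,0,0,0,0,0],[60,0.06,0,0,0,0,0],[60,0.06,0,0,0,0,0]]'| sed -n '2p;4p'
python3 -m crank '[[60,0.06,0,0,0,0,0],[60,0.06,0,0,0,0,0],[60,0.04,0,0,0,0,0]]'| sed -n '2p;4p'
python3 go.py -20 -3.5 -2 -90
```

```text
tcp_pos: [545.1, -20.4, 7.7]
contact_force: [-2.1, 1.0, -1.3]
tcp_pos: [554.1, -21.0, 7.7]
contact_force: [-2.4, 1.0, -0.2]
tcp_pos: [562.1, -21.5, 7.6]
contact_force: [-2.4, -0.1, -1.5]
t 11.575 tcp_mat [36.5 -3.8 -2.4] Fmat [-2.4 -0.2 -1.5] op 60.1 axes_mat(cols)
 [[ 1.     0.005 -0.001]
 [ 0.005 -1.    -0.004]
 [-0.001  0.004 -1.   ]]
tool shift/50 [-1.129 -0.012 -0.006]
turn/8deg [0.026 0.009 0.036]
```

```bash
python3 -m crank '[[60,0.04,0,0,0,0,0],[60,0.04,0,0,0,0,0],[60,0.04,0,0,0,0,0],[60,0.04,0,0,0,0,0]]'| sed -n '2p;4p'
python3 -m crank '[[60,0.03,0,0,0,0,0],[60,0.03,0,0,0,0,0]]'| sed -n '2p;4p'
python3 go.py -20 -3.5 -2 -90; python3 -c "
from h import *
c=robot.camera('scene');cv2.imwrite('pics/s4.png',cv2.resize(c[120:280,180:360,::-1],(675,600),interpolation=cv2.INTER_CUBIC))"
```

```text
tcp_pos: [570.0, -22.1, 7.7]
contact_force: [-1.9, -0.4, -1.0]
tcp_pos: [572.9, -22.3, 7.6]
contact_force: [-2.8, -0.3, -1.1]
t 12.325 tcp_mat [47.3 -3.8 -2.4] Fmat [-2.8 -0.5 -1.1] op 60.4 axes_mat(cols)
 [[ 1.     0.005 -0.001]
 [ 0.005 -1.    -0.004]
 [-0.001  0.004 -1.   ]]
tool shift/50 [-1.347 -0.013 -0.006]
turn/8deg [0.026 0.009 0.036]
```

View pics/s4.png

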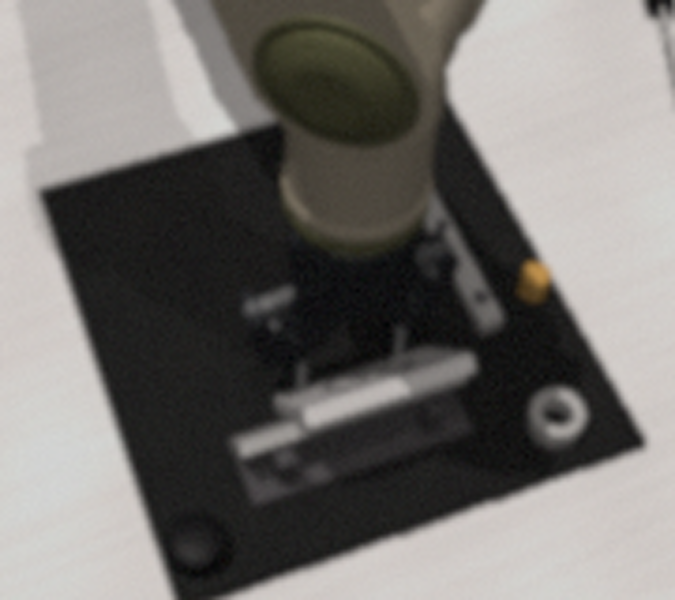

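The plate is steep on the stop, with its upper edge at (280–475, 360–405) and not yet fully back. I'll continue gently until the force rises.

```bash
for i in 1; do python3 -m crank '[[60,0.03,0,0,0,0,0],[60,0.03,0,0,0,0,0]]'| sed -n '2p;4p'; done
python3 -m crank '[[60,0.03,0,0,0,0,0]]'| sed -n '2p;4p'
python3 -m crank '[[60,0.03,0,0,0,0,0]]'| sed -n '2p;4p'
python3 -m crank '[[60,0.02,0,0,0,0,0]]'| sed -n '2p;4p'
python3 -m crank '[[60,0.02,0,0,0,0,0]]'| sed -n '2p;4p'
```

```text
tcp_pos: [576.0, -22.5, 7.7]
contact_force: [-2.8, 1.2, -1.3]
tcp_pos: [577.5, -22.5, 7.7]
contact_force: [-3.0, 1.5, -0.7]
tcp_pos: [577.8, -22.7, 7.5]
contact_force: [-8.7, 1.4, 1.6]
tcp_pos: [577.8, -22.7, 7.4]
contact_force: [-9.5, 1.7, 4.2]
tcp_pos: [577.9, -22.7, 7.4]
contact_force: [-13.3, 3.0, 5.9]
```

```bash
python3 -m crank '[[60,-0.2,0,0,0,0,0],[60,-0.4,0,-0.1,0,0,0],[60,-0.2,0,-0.8,0,0,0],[60,0,0,-0.9,0,0,0],[60,0,0,-0.9,0,0,-0.9],[60,0,0,-0.6,0,0,-0.9],[60,0,0,0,0,0,-0.95],[60,0,0,0,0,0,-0.95],[60,0,0,0,0,0,-0.95],[60,0,0,0,0,0,-0.95],[60,0,0,0,0,0,-0.95],[60,0,0,0,0,0,-0.95],[60,0,0,0,0,0,-0.95],[60,0,0,0,0,0,-0.95],[60,0,0,0,0,0,-0.95],[60,0,0,0,0,0,-0.85],[60,0,0,0,0,0,0]]'| sed -n '2p;4p'
python3 go.py 103 -4 100 0;python3 -c "
from h import *
c=robot.camera('scene');cv2.imwrite('pics/s5.png',cv2.resize(c[120:280,180:360,::-1],(675,600),interpolation=cv2.INTER_CUBIC))"
```

```text
tcp_pos: [541.8, -19.5, 172.8]
contact_force: [-0.8, -0.1, 0.5]
t 15.25 tcp_mat [ 16.1  -3.3 162.8] Fmat [-0.8 -0.2  0.5] op 59.9 axes_mat(cols)
 [[ 0.003  1.     0.   ]
 [ 1.    -0.003 -0.003]
 [-0.003  0.    -1.   ]]
tool shift/50 [-0.004  1.738  1.256]
turn/8deg [ 0.001  0.021 -0.023]
```

View pics/s5.png

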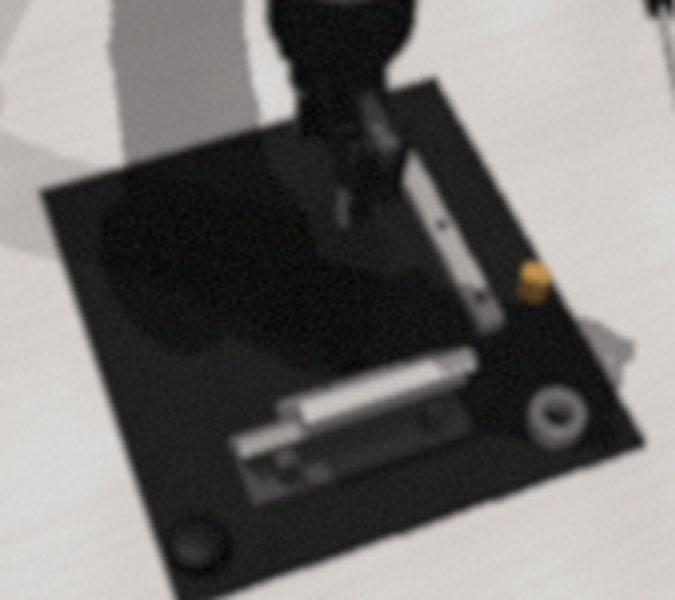

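The plate rests back on the stop by itself, with its upper edge at (280–475, 350–415). I'll put the open fingers astride that edge.

```bash
python3 -m crank '[[60,0,0.87,0,0,0,0],[60,0,0.87,0.26,0,0,0],[60,0,0,0.9,0,0,0],[60,0,0,0.1,0,0,0],[60,0,0,0,0,0,0]]'| sed -n '2p;4p'
python3 go.py 103 -4 52 0
```

```text
tcp_pos: [627.8, -25.8, 110.4]
contact_force: [0.3, 0.1, 0.3]
t 15.925 tcp_mat [102.3  -3.3 100.4] Fmat [0.3 0.1 0.3] op 59.7 axes_mat(cols)
 [[ 0.002  1.    -0.001]
 [ 1.    -0.002 -0.003]
 [-0.003 -0.001 -1.   ]]
tool shift/50 [-0.011  0.015  0.967]
turn/8deg [-0.007  0.025 -0.015]
```

```bash
python3 -m crank '[[60,0,0,0.4,0,0,0],[60,0,0,0.3,0,0,0],[60,0,0,0.15,0,0,0],[60,0,0,0.1,0,0,0],[60,0,0,0,0,0,0]]'| sed -n '2p;4p'
python3 -m crank '[[60,0,-0.1,0,0,0,0],[60,0,-0.1,0,0,0,0],[60,0,-0.1,0,0,0,0],[60,0,-0.08,0,0,0,0],[60,0,-0.08,0,0,0,0]]'| sed -n '2p;4p'
python3 -m crank '[[60,0,-0.1,0,0,0,0],[60,0,-0.1,0,0,0,0],[60,0,-0.1,0,0,0,0]]'| sed -n '2p;4p'
python3 go.py
```

```text
tcp_pos: [627.7, -26.3, 61.9]
contact_force: [-0.7, -0.7, 0.7]
tcp_pos: [604.8, -24.7, 62.3]
contact_force: [0.9, 0.2, 0.4]
tcp_pos: [589.4, -23.5, 62.1]
contact_force: [0.7, -0.1, -0.2]
t 17.55 tcp_mat [63.9 -3.8 52.1] Fmat [ 0.7 -0.  -0.2] op 59.7 axes_mat(cols)
 [[ 0.002  1.    -0.001]
 [ 1.    -0.002 -0.004]
 [-0.004 -0.001 -1.   ]]
```

```bash
python3 -m crank '[[54,0,-0.04,0,0,0,0],[46,0,0,0,0,0,0],[40,0,0,0,0,0,0],[35,0,0,0,0,0,0],[30,0,-0.04,0,0,0,0],[30,0,0,0,0,0,0],[30,0,0,0,0,0,0]]'| sed -n '2p;4,6p'
python3 -m crank '[[30,0,-0.08,0,0,0,0],[30,0,-0.08,0,0,0,0],[30,0,-0.08,0,0,0,0],[30,0,-0.08,0,0,0,0],[30,0,-0.08,0,0,0,0],[30,0,-0.08,0,0,0,0],[30,0,0,0,0,0,0]]'| sed -n '2p;4,6p'
python3 go.py;python3 -c "
from h import *
c=robot.camera('scene');cv2.imwrite('pics/s6.png',cv2.resize(c[120:280,180:360,::-1],(675,600),interpolation=cv2.INTER_CUBIC))"
```

```text
tcp_pos: [585.9, -23.3, 62.2]
contact_force: [-0.7, -0.4, 0.1]
opening: 29.9
grip_force: 0.0
tcp_pos: [561.6, -21.5, 62.2]
contact_force: [-0.2, 0.5, 0.1]
opening: 30.1
grip_force: 0.4
t 19.3 tcp_mat [36.  -3.8 52.2] Fmat [-0.2  0.5  0.1] op 30.1 axes_mat(cols)
 [[ 0.002  1.    -0.001]
 [ 1.    -0.002 -0.004]
 [-0.004 -0.001 -1.   ]]
```

View pics/s6.png

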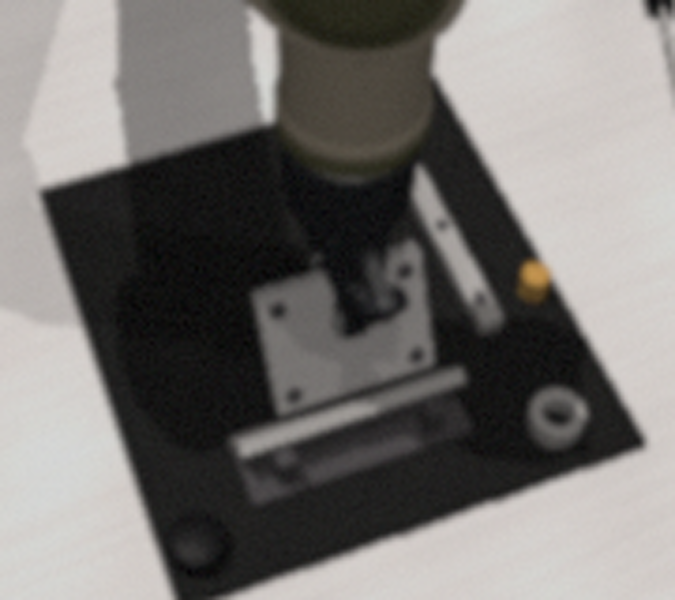

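The recess face now shows, with recesses at (278,310), (293,395), (415,355) and (405,270). The plate leans on the front finger, so I'll lower it gently by opening and moving back and down.

```bash
python3 -m crank '[[37,0,-0.02,0.055,0,0,0],[44,0,-0.02,0.055,0,0,0],[51,0,-0.02,0.055,0,0,0],[58,0,-0.02,0.055,0,0,0],[65,0,-0.02,0.055,0,0,0],[72,0,-0.02,0.055,0,0,0],[79,0,-0.02,0.055,0,0,0],[85,0,-0.02,0.055,0,0,0],[85,0,0,0,0,0,0]]'| sed -n '2p;4,6p'
python3 -m crank '[[85,0,-0.07,0.1,0,0,0],[85,0,-0.06,0.1,0,0,0],[85,0,-0.05,0.1,0,0,0],[85,0,-0.04,0.1,0,0,0],[85,0,-0.02,0.08,0,0,0],[85,0,-0.01,0.04,0,0,0],[85,0,0,0,0,0,0]]'| sed -n '2p;4,6p'
python3 go.py
```

```text
tcp_pos: [554.3, -20.9, 40.1]
contact_force: [-0.3, -0.4, 0.5]
opening: 84.4
grip_force: 0.0
tcp_pos: [541.4, -20.0, 14.1]
contact_force: [0.2, -0.1, -0.1]
opening: 85.0
grip_force: 0.0
t 21.35 tcp_mat [15.8 -3.9  4.1] Fmat [ 0.2 -0.1 -0.1] op 85.0 axes_mat(cols)
 [[ 0.002  1.    -0.001]
 [ 1.    -0.002 -0.004]
 [-0.004 -0.001 -1.   ]]
```

```bash
python3 -m crank '[[85,0,-0.1,0,0,0,0],[85,0,-0.1,-0.03,0,0,0],[85,0,0,-0.3,0,0,0],[85,0,0,-0.8,0,0,0],[85,-0.6,0,-0.8,0,0,0],[60,-0.9,0,0,0,0,0],[60,-0.3,0,0,0,0,0],[60,0,0,0,0,0,0]]'| sed -n '2p;4,6p'
python3 go.py 16 -90 20 0;python3 -c "
from h import *
from blobs import blobs
blobs('scene',22,100);blobs('top',22,100)
c=robot.camera('scene');cv2.imwrite('pics/s7.png',cv2.resize(c[120:280,180:360,::-1],(675,600),interpolation=cv2.INTER_CUBIC))"
```

```text
tcp_pos: [524.4, -109.6, 110.9]
contact_force: [0.1, 0.3, 0.2]
opening: 60.0
grip_force: 0.0
t 22.35 tcp_mat [  5.3 -94.5 100.9] Fmat [0.1 0.3 0.2] op 60.0 axes_mat(cols)
 [[ 0.004  1.    -0.002]
 [ 1.    -0.004 -0.004]
 [-0.004 -0.002 -1.   ]]
tool shift/50 [0.096 0.216 1.617]
turn/8deg [-0.011  0.027 -0.029]
scene blob 1718.5625 [741.6 -11.1] [249.   77.6] 85.4
scene blob 163.6875 [669.7  84. ] [35.9 38.5] 38.5
scene blob 192.21875 [613.7 -35.4] [157.5  14.1] 85.3
scene blob 1617.0625 [ 563.1 -190.7] [ 78.8 199.8] 71.3
scene blob 1299.71875 [551.  -19.5] [111.3  93.5] 85.9
scene blob 352.5 [507.3  86.2] [ 19.6 173.6] 85.6
scene blob 430.90625 [ 334.5 -129.2] [ 49.2 158.5] 71.3
top blob 98.71875 [ 497.5 -179. ] [13.4 95.8] 87.5
top blob 250.0625 [507.   86.4] [ 16.9 169.3] 85.6
top blob 895.5625 [549.6 -19.5] [109.9  91.6] 85.8
top blob 84.34375 [671.5  82.6] [34.8 34.3] 67.4
top blob 723.34375 [ 665.6 -144.5] [150.5 111.1] 51.6
top blob 1077.8125 [523.7  -8.8] [349.5 357.8] 88.8
```

View pics/s7.png

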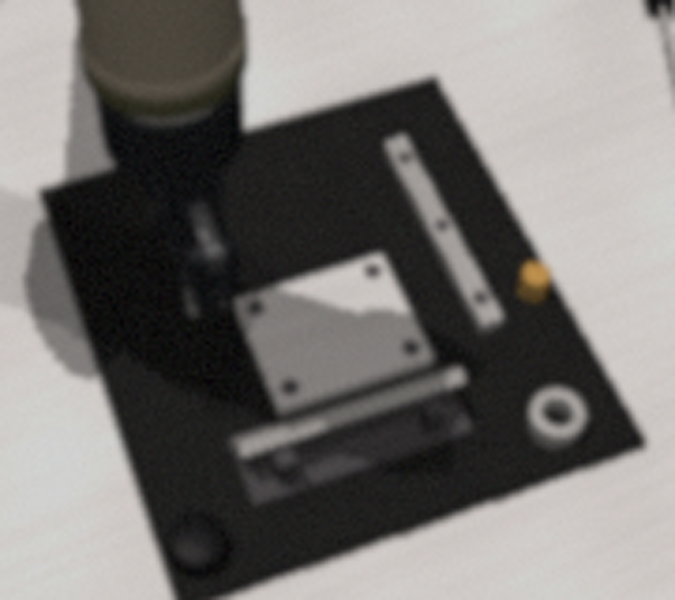

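The plate lies flat with all four recesses up, its corners at about (235,298), (385,252), (435,358) and (280,412), near the foot of the stop. I'll lower the fingers on its -y side and slide it to the rail.

```bash
python3 -m crank '[[60,0.09,0.28,0.8,0,0,0],[60,0,0,0.8,0,0,0],[60,0,0,0.3,0,0,0],[60,0,0,0.15,0,0.02,-0.03],[60,0,0,0,0,0,0]]'| sed -n '2p;4p'
python3 go.py 20 -72 -2 0
python3 -m crank '[[60,0.15,0,0,0,0,0],[60,0.1,0,0,0,0,0],[60,0.1,0,0,0,0,0],[60,0.1,0,0,0,0,0]]'| sed -n '2p;4p'
python3 go.py 20 -34 -2 0
```

```text
tcp_pos: [539.3, -105.3, 8.9]
contact_force: [0.2, -0.4, -0.2]
t 23.125 tcp_mat [ 19.9 -89.1  -1.1] Fmat [ 0.3 -0.4 -0.2] op 60.4 axes_mat(cols)
 [[-0.003  1.    -0.001]
 [ 1.     0.003 -0.001]
 [-0.001 -0.001 -1.   ]]
tool shift/50 [0.341 0.004 0.019]
turn/8deg [-0.006  0.005  0.02 ]
tcp_pos: [540.7, -83.3, 8.7]
contact_force: [0.1, -2.9, 1.0]
t 23.625 tcp_mat [ 19.7 -67.   -1.3] Fmat [ 0.3 -2.8  1. ] op 60.1 axes_mat(cols)
 [[-0.002  1.    -0.001]
 [ 1.     0.002 -0.002]
 [-0.002 -0.001 -1.   ]]
tool shift/50 [0.661 0.008 0.013]
turn/8deg [-0.007  0.012  0.015]
```

```bash
python3 -m crank '[[60,0.1,0,0,0,0,0],[60,0.1,0,0,0,0,0],[60,0.1,0,0,0,0,0],[60,0.1,0,0,0,0,0],[60,0.1,0,0,0,0,0],[60,0.08,0,0,0,0,0]]'| sed -n '2p;4p'
python3 -m crank '[[60,0.03,0,0,0,0,0],[60,0.03,0,0,0,0,0]]'| sed -n '2p;4p'
python3 -m crank '[[60,0.03,0,0,0,0,0],[60,0.03,0,0,0,0,0]]'| sed -n '2p;4p'
python3 go.py 20 -29 -2 0
```

```text
tcp_pos: [542.7, -53.9, 8.5]
contact_force: [-0.7, -2.6, 0.6]
tcp_pos: [542.9, -51.4, 8.4]
contact_force: [-0.6, -2.2, 0.8]
tcp_pos: [543.1, -48.3, 8.4]
contact_force: [-0.0, -2.0, 1.0]
t 24.875 tcp_mat [ 19.5 -32.   -1.6] Fmat [ 0.1 -2.   1. ] op 60.1 axes_mat(cols)
 [[-0.002  1.    -0.001]
 [ 1.     0.002 -0.001]
 [-0.001 -0.001 -1.   ]]
tool shift/50 [0.059 0.01  0.009]
turn/8deg [-0.008  0.006  0.015]
```

```bash
for i in 1; do python3 -m crank '[[60,0.02,0,0,0,0,0],[60,0.02,0,0,0,0,0]]'| sed -n '2p;4p'; done
python3 -m crank '[[60,0.02,0,0,0,0,0]]'| sed -n '2p;4p'
python3 -m crank '[[60,0.02,0,0,0,0,0]]'| sed -n '2p;4p'
python3 -m crank '[[60,0.02,0,0,0,0,0]]'| sed -n '2p;4p'
python3 -m crank '[[60,0.02,0,0,0,0,0]]'| sed -n '2p;4p'
```

```text
tcp_pos: [543.2, -46.3, 8.4]
contact_force: [-0.1, -2.2, 0.7]
tcp_pos: [543.2, -46.2, 8.4]
contact_force: [-0.1, -6.5, 3.7]
tcp_pos: [543.1, -46.1, 8.4]
contact_force: [-0.9, -9.0, 4.7]
tcp_pos: [543.1, -46.0, 8.4]
contact_force: [-0.4, -10.4, 5.2]
tcp_pos: [543.0, -46.0, 8.3]
contact_force: [-1.3, -14.5, 7.1]
```

```bash
python3 -m crank '[[60,0,0,0,0,0,0],[60,0,0,0,0,0,0],[60,0,0,0,0,0,0],[60,0,0,0,0,0,0],[60,0,0,0,0,0,0],[60,0,0,0,0,0,0]]'| sed -n '2p;4p'
python3 -m crank '[[60,-0.1,0,0,0,0,0],[60,-0.2,0,0,0,0,0],[60,-0.6,0,-0.1,0,0,0],[60,-0.6,0,-0.8,0,0,0],[60,-0.9,0,-0.8,0,0,0],[60,-0.9,0,-0.8,0,0,0],[60,-0.9,0,0,0,0,0],[60,0,0,0,0,0,0]]'| sed -n '2p;4p'
python3 -c "
from h import *
from blobs import blobs
blobs('scene',22,100);blobs('top',22,100)
c=robot.camera('scene');a=cv2.resize(c[130:270,180:360,::-1],(720,560),interpolation=cv2.INTER_CUBIC);cv2.imwrite('pics/s8.png',a)"
```

```text
tcp_pos: [543.1, -46.0, 8.3]
contact_force: [-0.6, -12.1, 5.4]
tcp_pos: [527.8, -256.2, 133.4]
contact_force: [-0.2, 1.4, 0.1]
scene blob 1727.84375 [741.8 -11.3] [250.4  77.9] 85.6
scene blob 169.8125 [669.9  83.9] [36.7 39.2] 20.8
scene blob 300.8125 [613.2 -34.1] [155.6  15.2] 85.6
scene blob 1751.75 [509.5  30.4] [130.9 187.3] 85.8
top blob 1692.1875 [529.2   3.8] [178.3 227.9] 84.9
top blob 83.5625 [671.4  82.7] [34.8 34.1] 67.4
top blob 1573.6875 [522.7 -11.5] [356.7 357.8] 88.5
```

View pics/s8.png

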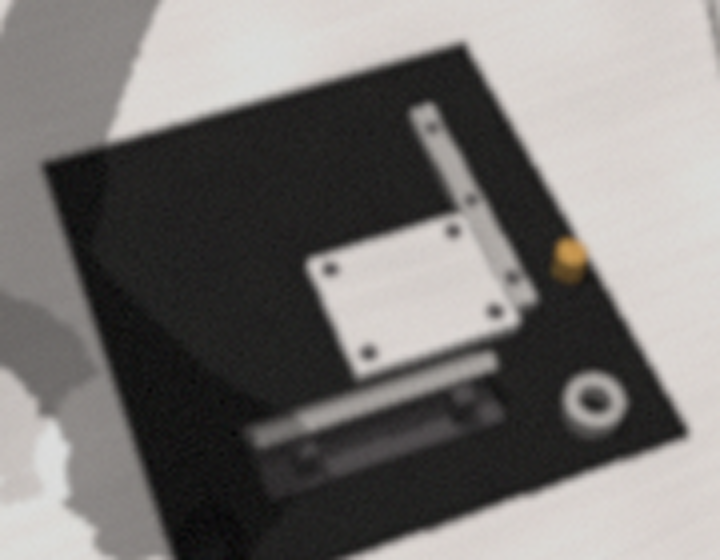

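The plate lies with its recesses up and its edge flush along the rail at (465–520, 212–325). The combined width measured is 131 mm, which matches the plate and rail measured separately with no gap between them, and nothing else has moved.

```bash
python3 -c "
from station import robot
print(robot.hand_in())"
```

```text
the job is handed in; nothing more can be done
None
```

The plate was pushed up the stop, tipped over so the four recesses face up, and pressed flush against the side rail at about 12 N for 0.75 s; I then moved the arm clear and handed the job in at about 27 s, but no verdict came back.

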